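Pump up the press lubricator

TASK

Oil the printing press's guides with its hand lubricator: with the fingertips, push the spring plunger's round knob down in full strokes, letting it spring back up each time, until the steel indicator pin on top of the distributor block has popped fully out. Then take the hand away, leaving the plunger up and the pin out. Push on the top of the knob only - do not grip it, do not touch the pin, and leave the other things on the bench where they stand.

Things in the scene. Friction and masses are not known exactly. Their poses are not given: they have to be found in the camera images.
- lubricator: Hand oil lubricator, bolted to the bench: grey base plate 160 x 280 x 10 mm with a translucent oil reservoir (+y half; aluminium cover, its top 129 mm up) and an aluminium distributor block with three brass outlets (-y half; top 92 mm up). Origin: centre of the plate's underside, on the bench; x, y along its short and long sides, z up. Nothing on it is higher than the plunger's knob.
- knob_top (a point): Centre of the top face of the spring plunger's knob, to be pushed; moves with it. Plunger up, it is 205 mm above the bench, at x 0, y +28 mm of the lubricator. The knob is a black plastic disc, 49 mm across and 19 mm high, on a steel stem with a coil spring above the aluminium pump barrel; its top is a raised flat disc 45 mm across.
- plunger (a joint): Plunger travel: 0 = fully up, 0.020 m = fully down on its stop (vertical stroke of 20 mm). Its spring brings it back up when let go; pushing takes 5 to 15 N. Full strokes (18 mm or more) from the top deliver oil; short ones little or nothing.
- knob_rim: The side wall of the knob: black cylinder 49 mm across, 14 mm high, its top edge 5 mm below knob_top; not to be gripped. Origin: centre of its underside.
- pin (a joint): How far the indicator pin is out: 0 = in (tip 1 mm above its collar), 0.016 m = fully out (tip 17 mm above the collar). It stays in for the first strokes, then comes straight up by 2 to 10 mm a stroke, and stays out when the plunger returns. In all it takes 4 to 8 full strokes (varies); more do no harm.
- pin_tip (a point): Tip of the steel indicator pin, 10 mm in diameter, in a brass hexagon housing on top of the distributor block, at x 0, y -88 mm of the lubricator; 116 mm above the bench when in, 132 mm when fully out. Not to be touched.
- filler_cap_top (a point): Top of the reservoir's filler cap, a black ribbed cap 42 mm across beside the plunger on the same cover, 151 mm above the bench, at x 0, y +95 mm of the lubricator. Fixed; not the plunger and no part of the job.
- oil_bottle: Loose white oil bottle with a black cap, standing, 60 mm across and 150 mm high, close beside the lubricator; leave alone. Origin: centre of its underside.
- ink_jar: Loose white ink jar, standing, 84 mm across and 85 mm high, close beside the lubricator; leave alone. Origin: centre of its underside.
- wrench: Loose steel wrench, 170 mm long, lying in front of the lubricator; leave alone. Origin: its middle, on the bench.
- tape_roll: Loose roll of paper tape, lying flat, 96 mm across and 36 mm high, behind the lubricator; leave alone. Origin: centre of its underside.
- ink_knife: Loose ink knife (spatula), 270 mm long, lying at the left of the bench; leave alone. Origin: near its middle, on the bench.
- mix_cup: Loose black mixing cup, standing, 84 mm across and 95 mm high, at the right; leave alone. Origin: centre of its underside.
- squeegee: Loose wooden squeegee with a rubber blade, 250 mm long, lying at the right; leave alone. Origin: near its middle, on the bench.

How it is judged:
By the outcome, as a careful person would: the job done as asked, in the order asked, and still so for the second after the job is handed in, with the robot touching nothing.
It also fails if it takes over 54 s, if anything falls off the work surface, if the arm or the gripper's body presses on something with over 40 N, if the wrist force passes 120 N, or if a joint passes its speed limit or range.

ROBOT

A 6-joint arm with a two-finger parallel gripper is mounted at the origin on the work surface. World frame = base frame: x ahead of the robot, y to its left, z up, the work surface at z = 0. Lengths are in m, angles in rad, forces in N, time in s.
With the tool pointing down it reaches from about 0.35 to 0.875 m from the base axis. Payload 4.2 kg.
Tool frame: the origin (TCP) lies where the fingers leave the gripper's body, on its centre line; the fingertips stand 73 mm ahead of it and the grasp point (between the pads) lies 54 mm ahead of it; z points along the fingers, y is the line along which they close (so a half turn about z gives the same grasp; the last joint's range is limited). The gripper opens to 85 mm and grips with 20 to 120 N. Pads are 22 mm wide; open, the fingers measure 114 mm over their backs; the gripper's body (76 mm by 85 mm) begins 54 mm behind the grasp point. The pads swing forward as they close: fully open they stand 13 mm farther back than shut.
Start: joints at [-0.929, 0.385, 0.008, 0, -1.194, -0.259], TCP at [0.233, -0.58, 0.304] pointing down, gripper open.
Joint ranges: [-3.14, 3.14], [-1.21, 2.06], [-1.07, 1.41], [-3.16, 2.05], [-2.99, -0.16], [-3.1, 3.1]. Speed limits (rad/s): [2.79, 2.79, 3.14, 3.14, 3.14, 3.14].

INTERFACE

Orientations are given as a unit quaternion [w, x, y, z].
In Python, from rig import * gives the robot as it stands.
- The arm moves only by the shell command python3 -m inch 'ROWS' [OPENING] [FORCE]. ROWS is JSON, a list of rows, each an object with "offset": the shift along the tool's x, y, z in mm, a list of three; "roll": the turn about the tool's z in rad. A call has 1 to 20 rows; each row is the pose to reach, as a shift and turn from the pose commanded when the call began, along the tool's axes at that moment; what a row does not reach only later rows make up. A row lasts 1/10 s, in which the tool goes at most 50 mm and 8.59 degrees, less where a joint would pass 70% of its speed; a pose out of reach is approached as far as the arm can. A call with a gripper value outside its range is refused whole. OPENING is the opening, from 0 (shut) to 1 (fully open), set as the call begins (- or left out, the last holds). The fingers move at their own pace and stop on an object; FORCE is the grip in N (left out, the last holds). Time passes only in rows, so rows that repeat a pose let the fingers close. It gives the time, the measured TCP pose, the force, the opening and the grip force at its end, in the units of the state.
- observe(): the state, without advancing time (a new reading comes with each control period).
- capture(name): name is "scene" or "top" or "wrist"; returns the picture (400x640x3 uint8, blue, green, red); there is no depth.
- camera_info(name): a dict with "fx", "fy", "cx", "cy" (pixels), "distortion" ([k1, k2, p1, p2, k3] as OpenCV has them; the pictures are not rectified), "R" (3x3) and "t" (3): a world point X has camera coordinates R X + t. Camera axes: x right, y down, z forward; pixel columns grow to the right and rows downward; lengths in m; the calibration is good to about 2 mm. A picture is of the moment at which its call begins: read the wrist's pose just before it. camera_info takes no time and is no camera call; for the wrist camera it gives the pose at the moment of the call.
- sign_off(): hands the job in; it is judged then, once.
The state is a dict: "time": time; "joint_pos": joint angles; "dq": joint speeds; "effort": joint torques, N m; "eef_pos": TCP position; "tool_rot": TCP orientation; "force": force on the tool from outside, world axes, zero at the start; "moment": the same for the moment, N m; "grip_width": finger opening in m; "grip_force": force on a finger pad.
Only numpy, scipy, OpenCV 4.12 (cv2) and the standard library are available. Lean on these libraries where they do the work, as an engineer would, in place of code of your own. Each camera call takes 0.05 s, during which the arm holds its last target. There are 200 camera calls.

## Working session

There is one attempt and no reset: what is moved stays moved. The work goes in short steps, Python scripts to look and compute and a shell command to move; the robot and the scene stay as the last step left them, time stands still between calls to the robot, and variables do not carry over. Pictures are saved under pics/ and viewed, at most 10 in all, crops included, and the job is handed in when it is done.

```bash
ls; mkdir -p pics; python3 - <<'E'
from rig import *
import cv2
s=observe();print(s)
a=capture("top");b=capture("scene")
cv2.imwrite("pics/top.png",a);cv2.imwrite("pics/scene.png",b)
for n in("top","scene"):print(camera_info(n))
E
```

```text
pics
{'time': 0.0, 'joint_pos': array([-9.29432406e-01,  3.85568045e-01,  6.66971205e-03, -5.09959239e-04,
       -1.19399584e+00, -2.58588334e-01]), 'dq': array([ 1.77086838e-03,  2.23541168e-04,  3.46697190e-04, -5.15145953e-04,
        5.58605313e-05, -6.03567363e-04]), 'effort': array([ 2.81176006e-03, -3.92285335e+01,  1.88399416e+01,  4.18609634e+00,
       -4.66902566e-03,  1.89654492e-05]), 'eef_pos': array([ 0.23330643, -0.57938087,  0.30283002]), 'tool_rot': array([-2.42821335e-04, -1.90129071e-01,  9.81758514e-01,  1.04759153e-03]), 'force': array([-0.08540929, -0.18274197,  0.14435496]), 'moment': array([-0.00647053, -0.01160717,  0.00384613]), 'grip_force': 0.0, 'grip_width': 0.08514818858833562}
{'fx': 503.67677918275814, 'fy': 503.67677918275814, 'cx': 321.4683772734186, 'cy': 196.66332865549734, 'distortion': array([-0.07762553,  0.        ,  0.        ,  0.        ,  0.        ]), 'R': array([[ 0.01546314, -0.99985527,  0.00709503],
       [-0.98811721, -0.01636609, -0.15282846],
       [ 0.15292246, -0.00464752, -0.98822726]]), 't': array([-0.02489816,  0.53939896,  1.53581971])}
{'fx': 369.69013794847876, 'fy': 369.69013794847876, 'cx': 318.2670616373354, 'cy': 197.39188678894382, 'distortion': array([-0.04233754,  0.        ,  0.        ,  0.        ,  0.        ]), 'R': array([[-0.68037554,  0.73270771, -0.01511717],
       [ 0.46924423,  0.41969928, -0.77695712],
       [-0.56293781, -0.53571627, -0.62937199]]), 't': array([ 0.38550488, -0.14195744,  1.72183611])}
```

View pics/top.png

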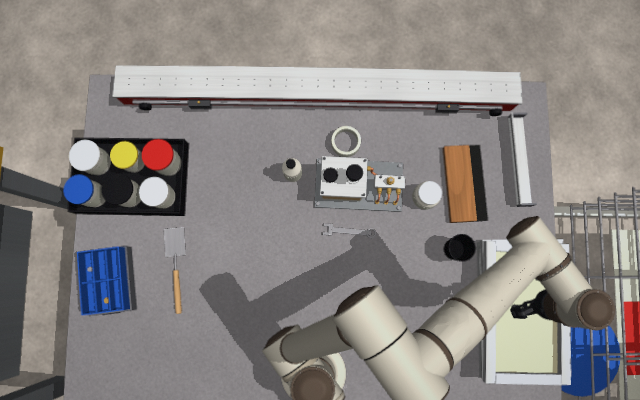

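View pics/scene.png

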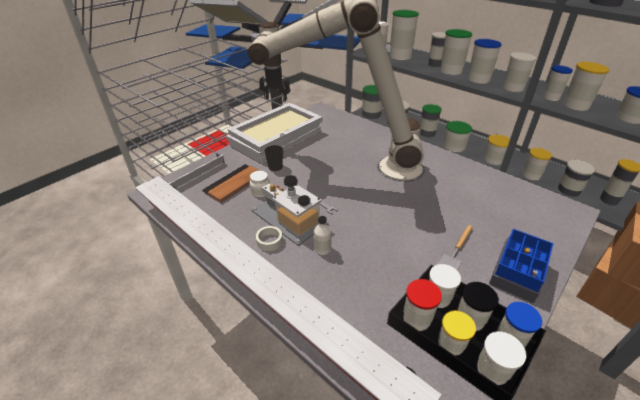

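The top view shows the lubricator with its plate spanning about (315–403, 158–210). The knob is near (355,173), the filler cap near (330,175) and the pin block near (390,183). The scene view shows the knob near (291,182).

```bash
cat > h.py <<'E'
from rig import *
import cv2, numpy as np
def ray(ci,uv):
    K=np.array([[ci["fx"],0,ci["cx"]],[0,ci["fy"],ci["cy"]],[0,0,1]])
    n=cv2.undistortPoints(np.array([[uv]],float),K,ci["distortion"])[0,0]
    R=np.array(ci["R"]);return -R.T@ci["t"],R.T@np.r_[n,1]
def onz(ci,uv,z):
    c,d=ray(ci,uv);return c+d*(z-c[2])/d[2]
def proj(ci,X):
    K=np.array([[ci["fx"],0,ci["cx"]],[0,ci["fy"],ci["cy"]],[0,0,1]])
    return cv2.projectPoints(np.array([X],float),cv2.Rodrigues(np.array(ci["R"]))[0],np.array(ci["t"]),K,ci["distortion"])[0][0,0]
E
python3 - <<'E'
from h import *
a=cv2.imread("pics/top.png");b=cv2.imread("pics/scene.png");ct=camera_info("top");cs=camera_info("scene")
for n,im,ci,(x0,y0,x1,y1) in(("top",a,ct,(312,150,410,215)),("scene",b,cs,(255,165,345,230))):
    m=(im[y0:y1,x0:x1].max(2)<55).astype(np.uint8)
    k,l,st,c=cv2.connectedComponentsWithStats(m)
    for i in range(1,k):
        if st[i,4]>25:print(n,st[i],c[i]+[x0,y0],onz(ci,c[i]+[x0,y0],.2)[:2],onz(ci,c[i]+[x0,y0],.151)[:2])
cv2.imwrite("pics/crop.png",np.vstack([cv2.resize(a[150:215,312:410],(600,398),interpolation=2)[:300],cv2.resize(b[165:230,255:345],(600,433),interpolation=2)[:300]]))
E
```

```text
top [ 34  15  17  16 204] [353.85784314 172.53431373] [ 0.58599369 -0.1063262 ] [ 0.59605299 -0.10973425]
top [ 11  18  15  14 156] [330.08974359 174.75641026] [ 0.57841227 -0.03896734] [ 0.58820628 -0.04001842]
scene [13  0 14  6 64] [274.859375 167.      ] [ 0.57714483 -0.20780897] [ 0.53180254 -0.26486655]
scene [ 30  11  12  11 100] [290.26 180.64] [ 0.5982936  -0.10235417] [ 0.55428124 -0.1527803 ]
scene [44 31 10 10 76] [303.52631579 200.34210526] [0.64526317 0.01038019] [ 0.60420446 -0.03295671]
scene [64 52  7  7 39] [321.84615385 219.69230769] [0.67470451 0.1197281 ] [0.6354972  0.08326748]
```

View pics/crop.png

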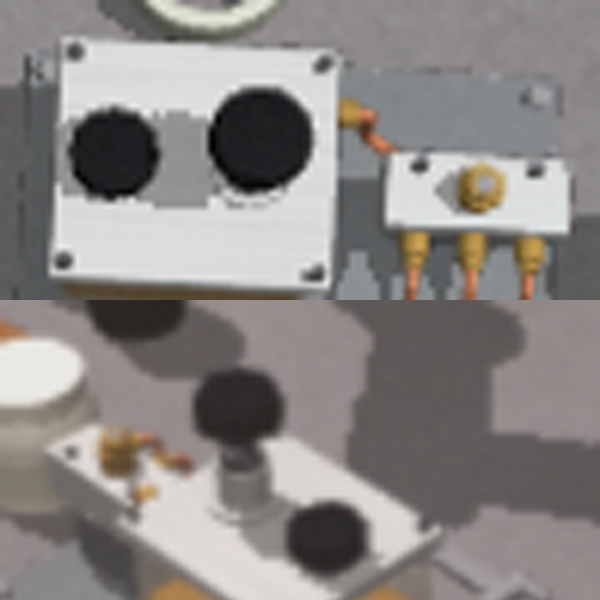

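The crop confirms it: the larger black disc on the stem is the plunger knob, and the smaller one on the cover is the filler cap. The knob-to-cap spacing measures 66 mm against 67 mm given.

```bash
cat >> h.py <<'E'
from scipy.spatial.transform import Rotation as Ro
def off(P):
    s=observe();q=s["tool_rot"];return Ro.from_quat([q[1],q[2],q[3],q[0]]).inv().apply(np.array(P)-s["eef_pos"])*1000
E
python3 - <<'E'
from h import *
ct=camera_info("top");cs=camera_info("scene")
c1,d1=ray(ct,(353.86,172.53));c2,d2=ray(cs,(290.26,180.64))
s=np.linalg.lstsq(np.c_[d1,-d2],c2-c1,rcond=None)[0];print(c1+s[0]*d1,c2+s[1]*d2)
print(off([.587,-.106,.34]))
E
```

```text
[ 0.58784833 -0.10695636  0.19102752] [ 0.59105652 -0.11064588  0.19194279]
[-504.85406249  307.24467063  -36.54219269]
```

```bash
python3 -m inch '[{"offset":[0,0,-36],"roll":0},{"offset":[-30,18,-36],"roll":0},{"offset":[-65,40,-36],"roll":0},{"offset":[-100,61,-36],"roll":0},{"offset":[-135,82,-36],"roll":0},{"offset":[-170,103,-36],"roll":0},{"offset":[-205,125,-36],"roll":0},{"offset":[-240,146,-36],"roll":0},{"offset":[-275,167,-36],"roll":0},{"offset":[-310,189,-36],"roll":0},{"offset":[-345,210,-36],"roll":0},{"offset":[-380,231,-36],"roll":0},{"offset":[-415,253,-36],"roll":0},{"offset":[-450,274,-36],"roll":0},{"offset":[-480,292,-36],"roll":0},{"offset":[-505,307,-36],"roll":0},{"offset":[-505,307,-36],"roll":0},{"offset":[-505,307,-36],"roll":0},{"offset":[-505,307,-36],"roll":0},{"offset":[-505,307,-36],"roll":0}]' 0
python3 - <<'E'
from h import *
print(off([.587,-.107,.30]))
ci=camera_info("wrist");w=capture("wrist");t=capture("top")
for n,z in(("knob",.205),):print(proj(ci,[.587,-.107,z]))
print("pin pred",proj(ci,[.586,-.223,.116]))
cv2.imwrite("pics/w1.png",np.vstack([w,cv2.resize(t[130:230,260:420],(320,200))[:, :].repeat(2,1)]))
E
```

```text
time: 2.1
eef_pos: [0.5866, -0.1072, 0.34]
tool_rot: [-0.0, -0.19, 0.982, 0.0]
force: [-0.5, 0.6, 0.0]
grip_width: -0.0
grip_force: 0.0
[-3.92683405e-01  2.28682464e-02  4.00131117e+01]
[316.54300507 218.8261658 ]
pin pred [187.88366006 131.80337271]
```

View pics/w1.png

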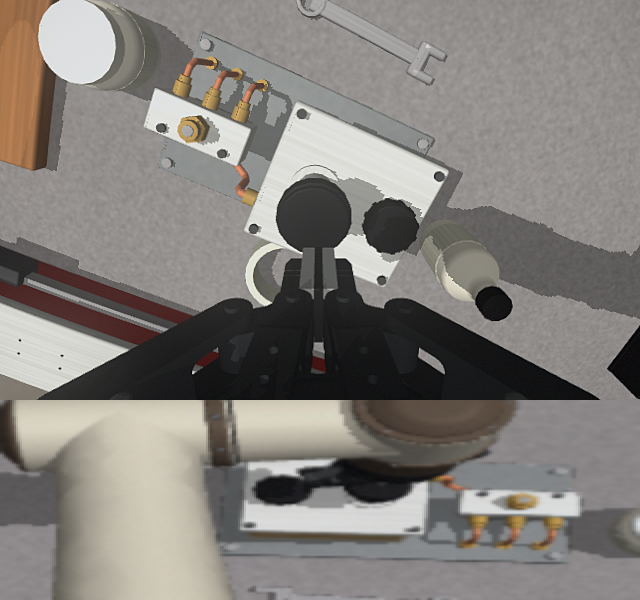

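The wrist view shows the knob at (314,214) against a predicted (316,219), about 3 mm off and well inside the disc. The pin is at (189,130) against (188,132). I'll do the first stroke carefully.

```bash
python3 -m inch '[{"offset":[0,0,25],"roll":0},{"offset":[0,0,45],"roll":0},{"offset":[0,0,56],"roll":0},{"offset":[0,0,64],"roll":0},{"offset":[0,0,68],"roll":0},{"offset":[0,0,68],"roll":0}]'
python3 -m inch '[{"offset":[0,0,5],"roll":0},{"offset":[0,0,9],"roll":0},{"offset":[0,0,12],"roll":0},{"offset":[0,0,12],"roll":0},{"offset":[0,0,12],"roll":0}]'
```

```text
time: 2.8
eef_pos: [0.5868, -0.1067, 0.2732]
tool_rot: [-0.0, -0.19, 0.982, -0.0]
force: [-3.6, -0.6, 3.6]
grip_width: 0.0002
grip_force: 1.9
time: 3.3
eef_pos: [0.5869, -0.1067, 0.2626]
tool_rot: [0.0, -0.19, 0.982, -0.001]
force: [-5.6, 1.7, 9.0]
grip_width: 0.0001
grip_force: 4.4
```

```bash
python3 -m inch '[{"offset":[0,0,2],"roll":0},{"offset":[0,0,3],"roll":0},{"offset":[0,0,3],"roll":0}]'
python3 -m inch '[{"offset":[0,0,2],"roll":0},{"offset":[0,0,2],"roll":0}]'
python3 -m inch '[{"offset":[0,0,2],"roll":0},{"offset":[0,0,2],"roll":0}]'
```

```text
time: 3.6
eef_pos: [0.5869, -0.1067, 0.26]
tool_rot: [0.0, -0.191, 0.982, -0.001]
force: [-6.1, 1.1, 10.1]
grip_width: -0.0003
grip_force: 5.3
time: 3.8
eef_pos: [0.5869, -0.1067, 0.2581]
tool_rot: [0.0, -0.191, 0.982, -0.001]
force: [-6.4, 1.1, 11.5]
grip_width: -0.0001
grip_force: 5.4
time: 4.0
eef_pos: [0.5868, -0.1067, 0.2577]
tool_rot: [0.001, -0.191, 0.982, -0.001]
force: [-7.8, 2.1, 16.9]
grip_width: 0.0001
grip_force: 8.3
```

Stop reached at z≈0.2577 (17 N). Now repeated strokes between 30 mm up and this depth.

```bash
python3 -m inch '[{"offset":[0,0,-12],"roll":0},{"offset":[0,0,-24],"roll":0},{"offset":[0,0,-32],"roll":0},{"offset":[0,0,-32],"roll":0},{"offset":[0,0,-32],"roll":0},{"offset":[0,0,-25],"roll":0},{"offset":[0,0,-17],"roll":0},{"offset":[0,0,-9],"roll":0},{"offset":[0,0,-2],"roll":0},{"offset":[0,0,0],"roll":0},{"offset":[0,0,0],"roll":0},{"offset":[0,0,0],"roll":0}]'
python3 - <<'E'
from h import *
w=capture("wrist");cv2.imwrite("pics/w2.png",w)
E
python3 -m inch '[{"offset":[0,0,-12],"roll":0},{"offset":[0,0,-24],"roll":0},{"offset":[0,0,-32],"roll":0},{"offset":[0,0,-32],"roll":0},{"offset":[0,0,-32],"roll":0}]'
python3 - <<'E'
from h import *
w=capture("wrist");cv2.imwrite("pics/w3.png",np.vstack([cv2.imread("pics/w2.png"),w])[::1,:][:, :500][100:700])
E
```

```text
time: 5.2
eef_pos: [0.5875, -0.1063, 0.2576]
tool_rot: [0.001, -0.191, 0.982, -0.001]
force: [-6.7, 4.0, 22.0]
grip_width: 0.0002
grip_force: 10.9
time: 5.75
eef_pos: [0.5869, -0.1063, 0.2838]
tool_rot: [-0.001, -0.19, 0.982, 0.0]
force: [0.0, 0.2, 0.4]
grip_width: 0.0002
grip_force: 0.0
```

View pics/w3.png

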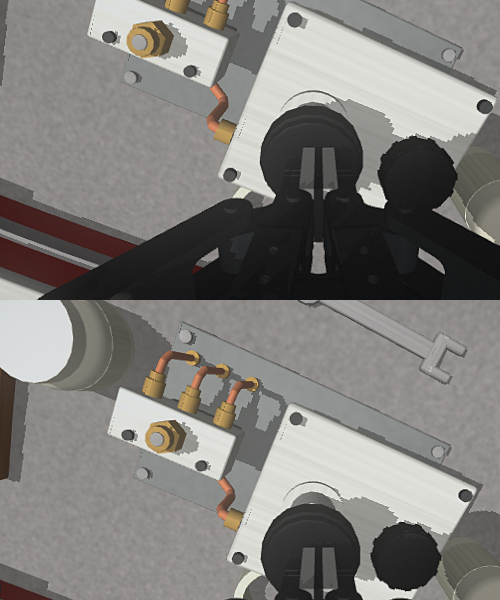

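The fingertips sit on the disc, at the pressed position and with the plunger up again. The pin at (139,44) and (158,439) in the two halves is still in. Six more strokes.

```bash
for k in 1 2 3; do :; done
python3 -m inch '[{"offset":[0,0,7],"roll":0},{"offset":[0,0,15],"roll":0},{"offset":[0,0,23],"roll":0},{"offset":[0,0,30],"roll":0},{"offset":[0,0,32],"roll":0},{"offset":[0,0,32],"roll":0},{"offset":[0,0,20],"roll":0},{"offset":[0,0,8],"roll":0},{"offset":[0,0,0],"roll":0},{"offset":[0,0,0],"roll":0},{"offset":[0,0,7],"roll":0},{"offset":[0,0,15],"roll":0},{"offset":[0,0,23],"roll":0},{"offset":[0,0,30],"roll":0},{"offset":[0,0,32],"roll":0},{"offset":[0,0,32],"roll":0},{"offset":[0,0,20],"roll":0},{"offset":[0,0,8],"roll":0},{"offset":[0,0,0],"roll":0},{"offset":[0,0,0],"roll":0}]'
python3 -m inch '[{"offset":[0,0,7],"roll":0},{"offset":[0,0,15],"roll":0},{"offset":[0,0,23],"roll":0},{"offset":[0,0,30],"roll":0},{"offset":[0,0,32],"roll":0},{"offset":[0,0,32],"roll":0},{"offset":[0,0,20],"roll":0},{"offset":[0,0,8],"roll":0},{"offset":[0,0,0],"roll":0},{"offset":[0,0,0],"roll":0},{"offset":[0,0,7],"roll":0},{"offset":[0,0,15],"roll":0},{"offset":[0,0,23],"roll":0},{"offset":[0,0,30],"roll":0},{"offset":[0,0,32],"roll":0},{"offset":[0,0,32],"roll":0},{"offset":[0,0,20],"roll":0},{"offset":[0,0,8],"roll":0},{"offset":[0,0,0],"roll":0},{"offset":[0,0,0],"roll":0}]'
python3 -m inch '[{"offset":[0,0,7],"roll":0},{"offset":[0,0,15],"roll":0},{"offset":[0,0,23],"roll":0},{"offset":[0,0,30],"roll":0},{"offset":[0,0,32],"roll":0},{"offset":[0,0,32],"roll":0},{"offset":[0,0,20],"roll":0},{"offset":[0,0,8],"roll":0},{"offset":[0,0,0],"roll":0},{"offset":[0,0,0],"roll":0},{"offset":[0,0,7],"roll":0},{"offset":[0,0,15],"roll":0},{"offset":[0,0,23],"roll":0},{"offset":[0,0,30],"roll":0},{"offset":[0,0,32],"roll":0},{"offset":[0,0,32],"roll":0}]'
python3 -m inch '[{"offset":[0,0,-12],"roll":0},{"offset":[0,0,-24],"roll":0},{"offset":[0,0,-32],"roll":0},{"offset":[0,0,-32],"roll":0},{"offset":[0,0,-32],"roll":0}]'
python3 - <<'E'
from h import *
ci=camera_info("wrist")
w=capture("wrist")
for z in(.115,.116,.132):print(proj(ci,[.586,-.223,z])-proj(ci,[.586,-.223,.115]),proj(ci,[.586,-.223,z]))
cv2.imwrite("pics/w4.png",cv2.resize(w[70:270,60:310],(750,600),interpolation=2))
E
```

```text
time: 7.8
eef_pos: [0.5873, -0.1063, 0.285]
tool_rot: [0.0, -0.19, 0.982, 0.0]
force: [-0.2, -0.3, -0.2]
grip_width: -0.0
grip_force: 0.0
time: 9.8
eef_pos: [0.5872, -0.1063, 0.2847]
tool_rot: [-0.0, -0.19, 0.982, 0.0]
force: [-0.3, 0.2, 0.4]
grip_width: -0.0001
grip_force: 0.0
time: 11.4
eef_pos: [0.5873, -0.1063, 0.2576]
tool_rot: [0.001, -0.191, 0.982, -0.001]
force: [-8.1, 4.6, 23.8]
grip_width: -0.0002
grip_force: 11.9
time: 11.9
eef_pos: [0.5867, -0.1063, 0.2834]
tool_rot: [-0.001, -0.19, 0.982, 0.0]
force: [0.2, -0.3, -1.1]
grip_width: -0.0001
grip_force: 0.0
[0. 0.] [157.82691592 140.68844861]
[-0.63160662  0.19493808] [157.1953093  140.88338669]
[-11.45096908   3.54190476] [146.37594684 144.23035337]
```

View pics/w4.png

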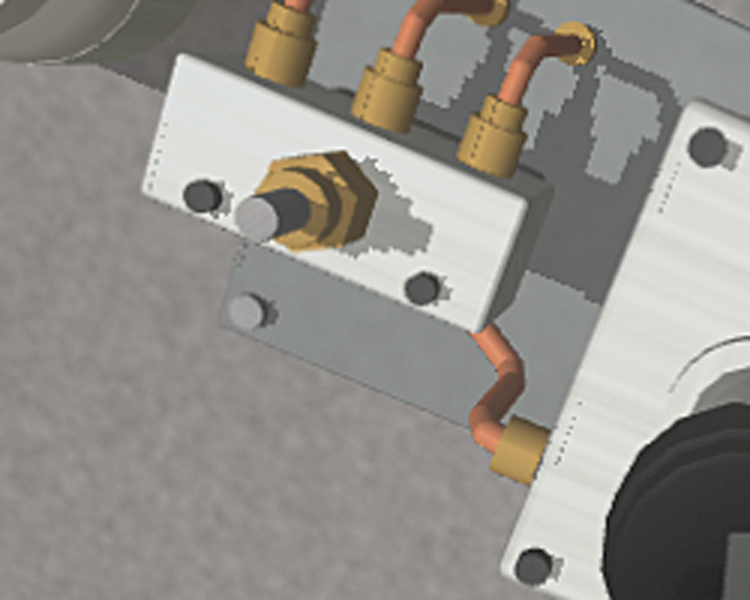

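The pin stands well out: its tip is at (146,143), against a predicted (146,144) when fully out. One extra stroke will confirm it moves no further, then I'll retreat.

```bash
python3 -m inch '[{"offset":[0,0,7],"roll":0},{"offset":[0,0,15],"roll":0},{"offset":[0,0,23],"roll":0},{"offset":[0,0,30],"roll":0},{"offset":[0,0,32],"roll":0},{"offset":[0,0,32],"roll":0},{"offset":[0,0,32],"roll":0},{"offset":[0,0,20],"roll":0},{"offset":[0,0,8],"roll":0},{"offset":[0,0,0],"roll":0},{"offset":[0,0,0],"roll":0},{"offset":[0,0,0],"roll":0}]'
python3 - <<'E'
from h import *
w=capture("wrist")
n=cv2.resize(w[70:270,60:310],(750,600),interpolation=2);o=cv2.imread("pics/w4.png")
t=o[190:246,230:282]
r=cv2.matchTemplate(n[150:290,180:330],t,cv2.TM_CCOEFF_NORMED);print(cv2.minMaxLoc(r),"same=(50,40)")
t=o[280:340,215:275];r=cv2.matchTemplate(n[240:380,175:315],t,cv2.TM_CCOEFF_NORMED);print(cv2.minMaxLoc(r),"fixed bolt same=(40,40)")
E
python3 -m inch '[{"offset":[0,0,-30],"roll":0},{"offset":[0,0,-70],"roll":0},{"offset":[0,0,-100],"roll":0},{"offset":[20,-12,-100],"roll":0},{"offset":[50,-30,-100],"roll":0},{"offset":[85,-52,-100],"roll":0},{"offset":[120,-73,-100],"roll":0},{"offset":[155,-94,-100],"roll":0},{"offset":[190,-115,-100],"roll":0},{"offset":[225,-137,-100],"roll":0},{"offset":[250,-152,-100],"roll":0},{"offset":[250,-152,-100],"roll":0},{"offset":[250,-152,-100],"roll":0},{"offset":[250,-152,-100],"roll":0}]'
python3 - <<'E'
from h import *
t=capture("top");s=capture("scene")
cv2.imwrite("pics/end.png",np.vstack([cv2.resize(t[120:240,240:440],(500,300),interpolation=2),cv2.resize(s[140:260,230:430],(500,300),interpolation=2)]))
E
```

```text
time: 13.15
eef_pos: [0.5868, -0.1063, 0.2836]
tool_rot: [-0.001, -0.19, 0.982, 0.0]
force: [0.8, 0.0, -0.6]
grip_width: 0.0001
grip_force: 0.0
(-0.5056741833686829, 0.9729448556900024, (13, 31), (50, 39)) same=(50,40)
(-0.5587440729141235, 0.9751025438308716, (11, 40), (41, 39)) fixed bolt same=(40,40)
time: 14.6
eef_pos: [0.4125, -0.3403, 0.3843]
tool_rot: [-0.0, -0.191, 0.982, 0.0]
force: [-0.2, 0.2, -0.4]
grip_width: 0.0001
grip_force: 0.0
```

View pics/end.png

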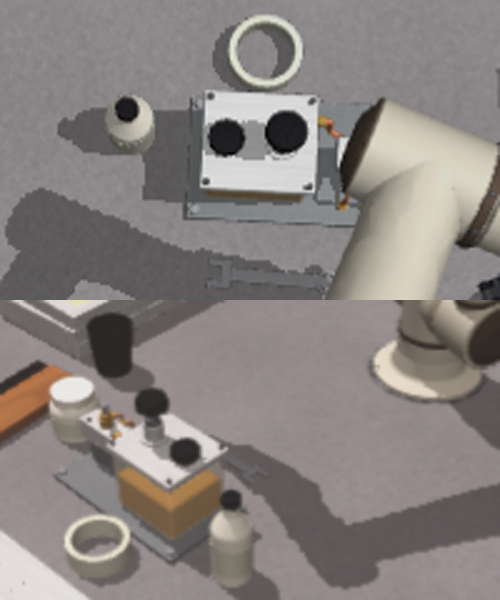

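The extra stroke didn't move the pin. The knob is up at (152,402) in the lower panel, the pin is out near (107,412), the visible neighbouring items stand where they did, and the hand is clear.

```bash
python3 -c "from rig import *; print(sign_off())"
```

```text
the job is handed in; nothing more can be done
None
```

The job is handed in at about 15 s: after nine full strokes (the last a check) the pin is fully out, the plunger is back up, the hand is clear, and I saw nothing else on the bench disturbed.

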